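# Switch off two sockets at the bedside power box

## Task

It is bedtime: on the socket box, fully switch off the sockets that the phone charger and the fragrance warmer are plugged into, each with a light fingertip press on its rocker switch, then take the hand away. Leave the night light's socket and the capped socket switched on all along, leave all four plug-in pieces seated in their sockets, and do not pick up or shift anything else.

Things in the scene. Friction and masses are not known exactly. Their poses are not given: they have to be found in the camera images.
- power_box: White cable box, fixed, 150 x 420 mm, 112 mm high; origin at the centre of its underside, on the table; x from the robot's side to the far side, y along its length to the left. In its wood-rimmed lid a white faceplate (120 x 300 mm) has four round sockets in a row, each with its own black rocker switch on the robot's side. Numbered 1 to 4 from left (+y) to right; pitch 70 mm.
- rocker1 (a joint): Rocker switch of socket 1, angle in rad. +0.20 is on: the half next to the socket is down and level, the half on the robot's side slopes up. -0.20 is off: the half on the robot's side is down and level. It turns with a steady stiffness and stays where it is left, so press it right down, near its outer end so that the fingers keep off the other half. All four start on.
- switch1 (a point): Middle of rocker 1, on its pivot line (along y), at the level of the half that is down: 117 mm above the table, 5 mm above the faceplate. Axes as the box. The rocker is 28 mm long in x (14 mm each side of this point), 20 mm wide in y. The end of the half that is up stands 5.5 mm above this point; a push of about 2 N there turns it. Once it is right down the whole switch gives about 1 mm per 4 N.
- socket1 (a point): Centre of the floor of socket 1, a round recess 40 mm across and 12 mm deep, 58 mm along the box's +x from switch1. Axes as the box.
- rocker2 (a joint): Rocker switch of socket 2, angle in rad. +0.20 is on: the half next to the socket is down and level, the half on the robot's side slopes up. -0.20 is off: the half on the robot's side is down and level. It turns with a steady stiffness and stays where it is left, so press it right down, near its outer end so that the fingers keep off the other half. All four start on.
- switch2 (a point): Middle of rocker 2, on its pivot line (along y), at the level of the half that is down: 117 mm above the table, 5 mm above the faceplate. Axes as the box. The rocker is 28 mm long in x (14 mm each side of this point), 20 mm wide in y. The end of the half that is up stands 5.5 mm above this point; a push of about 2 N there turns it. Once it is right down the whole switch gives about 1 mm per 4 N.
- socket2 (a point): Centre of the floor of socket 2, a round recess 40 mm across and 12 mm deep, 58 mm along the box's +x from switch2. Axes as the box.
- rocker3 (a joint): Rocker switch of socket 3, angle in rad. +0.20 is on: the half next to the socket is down and level, the half on the robot's side slopes up. -0.20 is off: the half on the robot's side is down and level. It turns with a steady stiffness and stays where it is left, so press it right down, near its outer end so that the fingers keep off the other half. All four start on.
- switch3 (a point): Middle of rocker 3, on its pivot line (along y), at the level of the half that is down: 117 mm above the table, 5 mm above the faceplate. Axes as the box. The rocker is 28 mm long in x (14 mm each side of this point), 20 mm wide in y. The end of the half that is up stands 5.5 mm above this point; a push of about 2 N there turns it. Once it is right down the whole switch gives about 1 mm per 4 N.
- socket3 (a point): Centre of the floor of socket 3, a round recess 40 mm across and 12 mm deep, 58 mm along the box's +x from switch3. Axes as the box.
- rocker4 (a joint): Rocker switch of socket 4, angle in rad. +0.20 is on: the half next to the socket is down and level, the half on the robot's side slopes up. -0.20 is off: the half on the robot's side is down and level. It turns with a steady stiffness and stays where it is left, so press it right down, near its outer end so that the fingers keep off the other half. All four start on.
- switch4 (a point): Middle of rocker 4, on its pivot line (along y), at the level of the half that is down: 117 mm above the table, 5 mm above the faceplate. Axes as the box. The rocker is 28 mm long in x (14 mm each side of this point), 20 mm wide in y. The end of the half that is up stands 5.5 mm above this point; a push of about 2 N there turns it. Once it is right down the whole switch gives about 1 mm per 4 N.
- socket4 (a point): Centre of the floor of socket 4, a round recess 40 mm across and 12 mm deep, 58 mm along the box's +x from switch4. Axes as the box.
- charger: Phone charger, plain white square block 36 x 36 mm that stands 36 mm above the faceplate, two small dark ports on top. Plugged loosely into one of the sockets; origin at the centre of the underside of its round foot, on the socket's floor.
- warmer: Fragrance warmer, low oblong white block 54 (box x) x 46 mm, 26 mm above the faceplate, five grey slots across its top. Plugged loosely into one of the sockets; origin as for the charger.
- night_light: Night light, round white puck with a dome, 50 mm across, 36 mm above the faceplate. Plugged loosely into one of the sockets; origin as for the charger.
- safety_cap: Flat white safety cap 36 mm across with a small rib, closing the remaining socket almost flush; origin as for the charger.
- oil_bottle: Small amber oil bottle, 25 mm across, 62 mm high, on the box's lid at its left (+y) end; origin at the centre of its underside.
- cream_jar: Small white jar with metal cap, 42 mm across, 36 mm high, on the box's lid at its right (-y) end; origin at the centre of its underside.
- phone: Black phone 72 x 148 x 8 mm lying on the table at the right; origin at the centre of its underside.
- mug: Blue mug, 80 mm across, 92 mm high, on the table right of the box; origin at the centre of its underside.
- book: Green book 136 x 196 x 28 mm lying on the table left of the box; origin at the centre of its underside.
- clock: White alarm clock 55 x 140 mm, 78 mm high, on the table left of the box; origin at the centre of its underside.
- peach_lamp: Peach-shaped lamp, 96 mm across, 88 mm high, on the table right of the box; origin at the centre of its underside.
Not all that is in view belongs to the job. Leave any yellow look-alike of the oil_bottle alone.

How it is judged:
At the end, for the whole second after the job is handed in: The rockers of the charger's and the warmer's sockets are over to off (below -0.10 rad), those of the night light's and the capped socket still on (above +0.10 rad); the four plug-in pieces are seated within 4 mm of where they started and everything is at rest (((horizontal distance between charger and socket1 below 0.02 m and value of joint rocker1 below -0.1 rad) or (horizontal distance between charger and socket2 below 0.02 m and value of joint rocker2 below -0.1 rad) or (horizontal distance between charger and socket3 below 0.02 m and value of joint rocker3 below -0.1 rad) or (horizontal distance between charger and socket4 below 0.02 m and value of joint rocker4 below -0.1 rad)) and ((horizontal distance between warmer and socket1 below 0.02 m and value of joint rocker1 below -0.1 rad) or (horizontal distance between warmer and socket2 below 0.02 m and value of joint rocker2 below -0.1 rad) or (horizontal distance between warmer and socket3 below 0.02 m and value of joint rocker3 below -0.1 rad) or (horizontal distance between warmer and socket4 below 0.02 m and value of joint rocker4 below -0.1 rad)) and ((horizontal distance between night_light and socket1 below 0.02 m and value of joint rocker1 above 0.1 rad) or (horizontal distance between night_light and socket2 below 0.02 m and value of joint rocker2 above 0.1 rad) or (horizontal distance between night_light and socket3 below 0.02 m and value of joint rocker3 above 0.1 rad) or (horizontal distance between night_light and socket4 below 0.02 m and value of joint rocker4 above 0.1 rad)) and ((horizontal distance between safety_cap and socket1 below 0.02 m and value of joint rocker1 above 0.1 rad) or (horizontal distance between safety_cap and socket2 below 0.02 m and value of joint rocker2 above 0.1 rad) or (horizontal distance between safety_cap and socket3 below 0.02 m and value of joint rocker3 above 0.1 rad) or (horizontal distance between safety_cap and socket4 below 0.02 m and value of joint rocker4 above 0.1 rad)) and distance of each of charger, warmer, night_light, safety_cap from where it was at the start of the episode below 0.004 m and linear speed of each of charger, warmer, night_light, safety_cap, oil_bottle, cream_jar, phone, mug, book, clock, peach_lamp below 0.02 m/s); the robot touches nothing.
It fails at once if the switch of the night light's socket was tipped past the middle ((horizontal distance between night_light and socket1 below 0.02 m and value of joint rocker1 below 0 rad) or (horizontal distance between night_light and socket2 below 0.02 m and value of joint rocker2 below 0 rad) or (horizontal distance between night_light and socket3 below 0.02 m and value of joint rocker3 below 0 rad) or (horizontal distance between night_light and socket4 below 0.02 m and value of joint rocker4 below 0 rad)).
It fails at once if the switch of the capped socket was tipped past the middle ((horizontal distance between safety_cap and socket1 below 0.02 m and value of joint rocker1 below 0 rad) or (horizontal distance between safety_cap and socket2 below 0.02 m and value of joint rocker2 below 0 rad) or (horizontal distance between safety_cap and socket3 below 0.02 m and value of joint rocker3 below 0 rad) or (horizontal distance between safety_cap and socket4 below 0.02 m and value of joint rocker4 below 0 rad)).
It fails at once if a plug-in piece was lifted out or knocked (over 8 mm) (distance of any of charger, warmer, night_light, safety_cap from where it was at the start of the episode above 0.008 m).
It fails at once if the fingers pressed the socket box harder than 30 N (contact force between the fingers and power_box above 30 N).
It fails at once if another thing was picked up, shifted by over 15 mm or tipped over (distance of any of oil_bottle, cream_jar, phone, mug, book, clock, peach_lamp from where it was at the start of the episode above 0.015 m or angle between any of oil_bottle, cream_jar, mug, clock, peach_lamp's own z axis and vertical above 0.5 rad).
It also fails if it takes over 32 s, if anything falls off the work surface, if the arm or the gripper's body presses on something with over 40 N, if the wrist force passes 120 N, or if a joint passes its speed limit or range.

## Robot

A 6-joint arm with a two-finger parallel gripper is mounted at the origin on the work surface. World frame = base frame: x ahead of the robot, y to its left, z up, the work surface at z = 0. Lengths are in m, angles in rad, forces in N, time in s.
With the tool pointing down it reaches from about 0.4 to 0.825 m from the base axis. Payload 7 kg.
Tool frame: the origin (TCP) lies on the centre line of the jaws, within the pads' length; the fingertips stand 11 mm ahead of it and the grasp point (between the pads) lies 8 mm behind it; z points along the fingers, y is the line along which they close (so a half turn about z gives the same grasp; the last joint's range is limited). The gripper opens to 88 mm and grips with 3 to 60 N. Pads are 19 mm wide; open, the fingers measure 130 mm over their backs; the gripper's body (78 mm by 193 mm) begins 47 mm behind the grasp point.
Start: joints at [1.398, 0.359, 0.012, 0, -1.224, -0.288], TCP at [0.3, 0.605, 0.238] pointing down, gripper open.
Joint ranges: [-3.07, 3.07], [-1.43, 2.12], [-1.02, 1.25], [-3.03, 1.67], [-3.05, -0], [-3.03, 3.03]. Speed limits (rad/s): [2.39, 2.39, 3.01, 3.14, 3.14, 3.14].

## Interface

Orientations are given as a unit quaternion [w, x, y, z].
In Python, from workcell import env gives the robot as it stands.
- The arm moves only by the tool servo_tool, never from a script. Its argument "moves" is a list that holds one entry, the list of rows, each a list of 7 numbers: the turn, a rotation vector about the tool's x, y, z scaled (see below), then the shift along the tool's x, y, z scaled (see below), then the opening, from 0 (shut) to 1 (fully open). A call has 1 to 12 rows; each row shifts and turns the commanded pose from where the row before left it, along the tool's axes as they then stand; what a row does not reach is not made up. The controller multiplies each number of a shift by 0.06 m and each number of a turn by 180 degrees. A row lasts 1/8 s, in which the tool goes at most 62.5 mm and 10.7 degrees, less where a joint would pass 70% of its speed; a pose out of reach is approached as far as the arm can. A call with a number of a shift or a turn outside -1 to 1 is refused whole. A call with a gripper value outside its range is refused whole. The fingers move at their own pace and stop on an object; "squeeze" is the grip in N (left out, the last holds). Time passes only in rows, so rows that do not move let the fingers close. It gives the time, the measured TCP pose, the force, the opening and the grip force at its end, in the units of the state.
- env.get_state(): the state, without advancing time (a new reading comes with each control period).
- env.read_camera(name): name is "scene" or "top"; returns (picture, depth): 400x640x3 uint8, red, green, blue; 400x640 float32, m along the optical axis (not along the pixel's ray), 0 where there is no reading.
- env.camera_params(name): a dict with "K" (3x3 intrinsics, pixels), "distortion" ([k1, k2, p1, p2, k3] as OpenCV has them; the pictures are not rectified), "R" (3x3) and "t" (3): a world point X has camera coordinates R X + t. Camera axes: x right, y down, z forward; pixel columns grow to the right and rows downward; lengths in m; the calibration is good to about 2 mm. A picture is of the moment at which its call begins. camera_params takes no time and is no camera call.
- env.job_done(): hands the job in; it is judged then, once.
The state is a dict: "time": time; "q": joint angles; "qd": joint speeds; "effort": joint torques, N m; "position": TCP position; "tool_rot": TCP orientation; "contact_force": force on the tool from outside, world axes, zero at the start; "ft_torque": the same for the moment, N m; "finger_gap": finger opening in m; "grip_force": force on a finger pad.
Only numpy, scipy, OpenCV 4.12 (cv2) and the standard library are available. Lean on these libraries where they do the work, as an engineer would, in place of code of your own. Each camera call takes 0.05 s, during which the arm holds its last target. There are 200 camera calls.

## Working session

There is one attempt and no reset: what is moved stays moved. The work goes in short steps, Python scripts to look and compute and a tool call to move; the robot and the scene stay as the last step left them, time stands still between calls to the robot, and variables do not carry over. Pictures are saved under pics/ and viewed, at most 10 in all, crops included, and the job is handed in when it is done.

Besides the shell and the picture viewer there is one more tool, called by a JSON object that holds its "api" and its "payload". servo_tool: Moves the arm, as the interface text tells. Shifts and turns lie within -1 to 1; 1 stands for 0.06 m of shift or 180 degrees of turn. Its arguments: {"type":"object","properties":{"moves":{"type":"array","items":{"type":"array","items":{"type":"array","items":{"type":"number","minimum":-1,"maximum":1}}}},"squeeze":{"type":"number"}},"required":["moves"]}

```bash
mkdir -p pics; python3 - <<'E'
from workcell import env
import cv2,numpy as np
for n in ("scene","top"):
    p,d=env.read_camera(n); cv2.imwrite(f"pics/{n}0.png",p[...,::-1]); np.save(f"{n}_d.npy",d)
    c=env.camera_params(n); print(n,{k:np.round(v,4).tolist() for k,v in c.items()})
s=env.get_state();print({k:np.round(v,4).tolist() for k,v in s.items()})
E
```

```text
scene {'K': [[486.6431, 0.0, 317.4711], [0.0, 486.6431, 203.0018], [0.0, 0.0, 1.0]], 'distortion': [-0.0287, 0.0, 0.0, 0.0, 0.0], 'R': [[0.5246, 0.8513, 0.0111], [0.5555, -0.3323, -0.7622], [-0.6452, 0.406, -0.6473]], 't': [-0.2901, -0.1775, 1.7172]}
top {'K': [[465.2065, 0.0, 317.202], [0.0, 465.2065, 194.3205], [0.0, 0.0, 1.0]], 'distortion': [-0.0414, 0.0, 0.0, 0.0, 0.0], 'R': [[-0.0178, -0.9996, 0.0198], [-0.989, 0.0147, -0.1469], [0.1466, -0.0222, -0.989]], 't': [0.0074, 0.5004, 1.4023]}
{'time': 0.1, 'q': [1.3981, 0.3593, 0.0112, -0.0003, -1.2241, -0.2881], 'qd': [0.0008, -0.0024, 0.0026, 0.0014, 0.001, 0.0005], 'effort': [-0.0005, -58.4163, 29.375, 7.0154, 0.0102, -0.0], 'position': [0.3, 0.6042, 0.2367], 'tool_rot': [0.0007, 0.9736, -0.2284, -0.0001], 'contact_force': [0.4929, 0.8268, 0.9958], 'ft_torque': [0.0152, 0.0165, 0.0101], 'grip_force': 0.0, 'finger_gap': 0.0878}
```

View pics/top0.png

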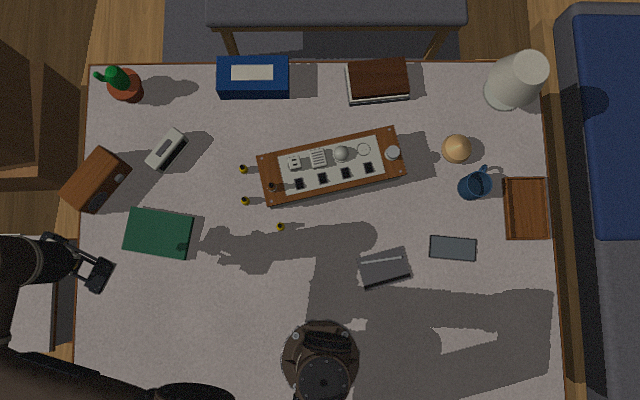

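View pics/scene0.png

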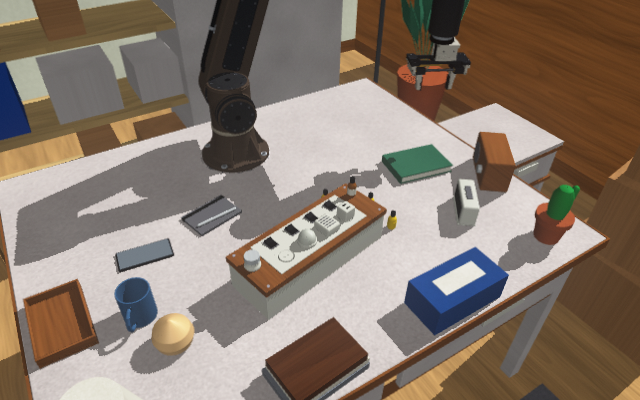

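Top view: the sockets run left to right as charger (294,161), warmer (319,158), night light (341,153) and cap (364,149). Their rockers are at about (300,183), (323,178), (346,173) and (369,167). I'll confirm this in enlarged crops.

```bash
python3 - <<'E'
import cv2
a=cv2.imread("pics/top0.png")[120:212,250:412]; cv2.imwrite("pics/top_c.png",cv2.resize(a,None,fx=4.9,fy=4.9,interpolation=cv2.INTER_CUBIC))
a=cv2.imread("pics/scene0.png")[170:300,220:395]; cv2.imwrite("pics/scene_c.png",cv2.resize(a,None,fx=4.5,fy=4.5,interpolation=cv2.INTER_CUBIC))
E
```

```text
(no output)
```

View pics/top_c.png

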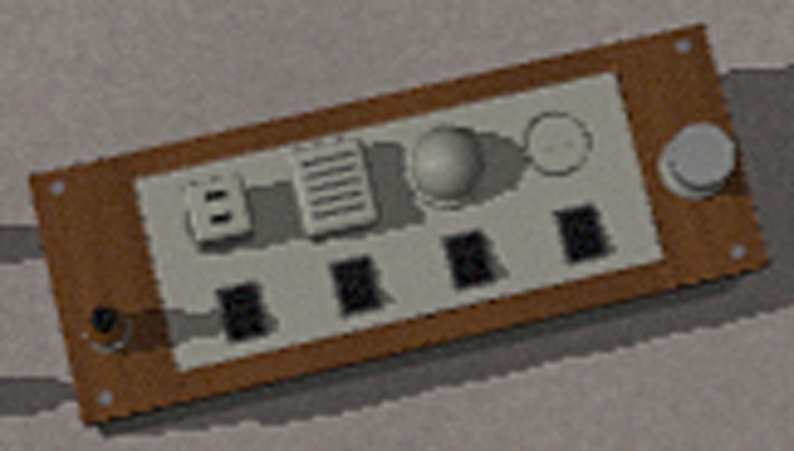

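View pics/scene_c.png

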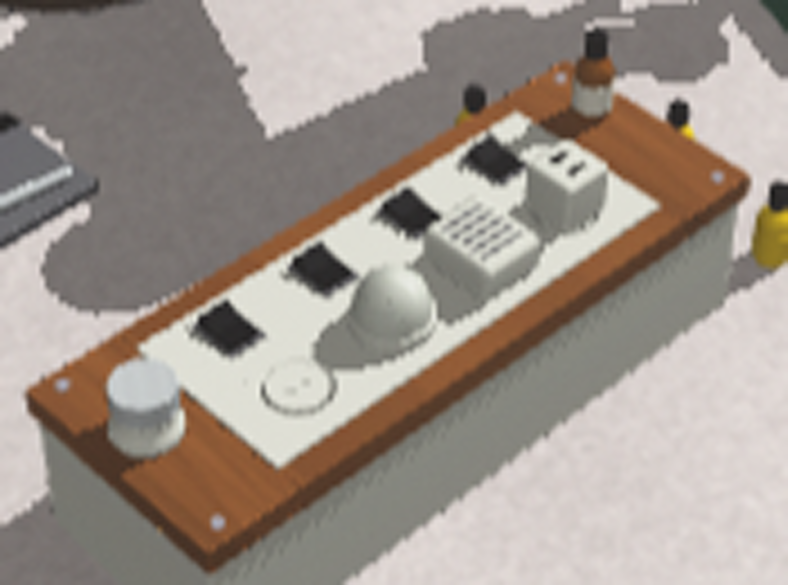

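Confirmed: the two-port block is the charger (socket 1), the slotted block is the warmer (socket 2), then the night light and the cap. I'll triangulate the faceplate corners and rockers from both crops.

```bash
cat > loc.py <<'E'
from workcell import env
import cv2,numpy as np
from scipy.spatial.transform import Rotation as Rn
T=np.array([(135,180),(614,73),(662,262),(178,370),(243,312),(356,285),(470,260),(582,234),(103,322),(557,143)],float)
S=np.array([(660,205),(280,467),(140,347),(522,112),(492,160),(408,213),(321,268),(227,328),(596,40),(299,387)],float)
T=(T+.5)/4.9-.5+[250,120]; S=(S+.5)/4.5-.5+[220,170]
def un(n,u):
    c=env.camera_params(n); K,D=np.array(c["K"]),np.array(c["distortion"])
    return cv2.undistortPoints(u[:,None],K,D)[:,0],np.c_[np.array(c["R"]),np.array(c["t"])]
a,P=un("top",T); b,Q=un("scene",S)
X=cv2.triangulatePoints(P,Q,a.T,b.T); X=(X[:3]/X[3]).T
print(X.round(4))
# ray-plane from each view
for n,u,P in (("top",a,P),("scene",b,Q)):
    R,t=P[:,:3],P[:,3]; C=-R.T@t; d=np.c_[u,np.ones(len(u))]@R
    z=np.array([.112]*4+[.118]*4+[.172,.114]); Y=C+d*((z-C[2])/d[:,2])[:,None]; print(n);print(Y[:,:2].round(4))
    M=(Y[:4].mean(0)[:2]); e=Y[7]-Y[4]; print("mid",M.round(4),"yaw from rockers",np.degrees(np.arctan2(e[0],-e[1])),"faceplate",[np.degrees(np.arctan2(q[0],-q[1])).round(2) for q in (Y[1]-Y[0],Y[2]-Y[3])],"pitch",np.hypot(*e[:2])/3)
E
python3 loc.py
```

```text
[[ 0.6051  0.1184  0.1136]
 [ 0.6687 -0.1734  0.1131]
 [ 0.5509 -0.1979  0.1123]
 [ 0.4894  0.0946  0.1136]
 [ 0.5223  0.0536  0.1167]
 [ 0.5376 -0.0146  0.1168]
 [ 0.5522 -0.0825  0.1172]
 [ 0.5673 -0.1506  0.1169]
 [ 0.5095  0.1342  0.1678]
 [ 0.6247 -0.1373  0.1141]]
top
[[ 0.6048  0.1175]
 [ 0.6681 -0.1754]
 [ 0.5499 -0.2002]
 [ 0.4883  0.0925]
 [ 0.5219  0.0531]
 [ 0.5373 -0.0147]
 [ 0.5516 -0.0834]
 [ 0.5666 -0.1514]
 [ 0.5079  0.1324]
 [ 0.624  -0.1387]]
mid [ 0.5778 -0.0414] yaw from rockers 12.33382408504182 faceplate [np.float64(12.18), np.float64(11.89)] pitch 0.06980698004346834
scene
[[ 0.6041  0.1208]
 [ 0.6688 -0.1712]
 [ 0.5518 -0.1957]
 [ 0.4888  0.0981]
 [ 0.5238  0.0532]
 [ 0.5388 -0.0151]
 [ 0.5535 -0.0819]
 [ 0.5689 -0.1502]
 [ 0.5144  0.1325]
 [ 0.6253 -0.1359]]
mid [ 0.5784 -0.037 ] yaw from rockers 12.49331590805809 faceplate [np.float64(12.49), np.float64(12.11)] pitch 0.06941701065818612
```

{"api": "servo_tool", "payload": {"moves": [[[0, 0, -0.0535, 0, 0, 0, 0], [0, 0, -0.0535, 0, 0, 0, 0], [0, 0, -0.0535, 0, 0, 0, 0], [0, 0, -0.0535, 0, 0, 0, 0], [0, 0, 0, 0.12, 0.8, 0, 0], [0, 0, 0, 0.12, 0.8, 0, 0], [0, 0, 0, 0.12, 0.8, 0, 0], [0, 0, 0, 0.12, 0.8, 0, 0], [0, 0, 0, 0.12, 0.8, 0, 0], [0, 0, 0, 0.12, 0.8, 0, 0], [0, 0, 0, 0.12, 0.8, 0, 0], [0, 0, 0, 0.12, 0.8, 0, 0]]]}}

```text
time: 1.6
position: [0.4372, 0.2396, 0.2375]
tool_rot: [0.0, 0.994, 0.106, -0.0]
contact_force: [1.2, 0.1, 0.1]
finger_gap: 0.0006
grip_force: 0.0
```

{"api": "servo_tool", "payload": {"moves": [[[0, 0, 0, 0.12, 0.8, 0, 0], [0, 0, 0, 0.12, 0.8, 0, 0], [0, 0, 0, 0.12, 0.8, 0, 0], [0, 0, 0, 0.12, 0.8, 0, 0], [0, 0, 0, 0, 0, 0, 0], [0, 0, 0, 0, 0, 0, 0], [0, 0, 0, 0, 0, 0, 0]]]}}

```text
time: 2.48
position: [0.5053, 0.0603, 0.2375]
tool_rot: [-0.0, 0.994, 0.106, -0.0]
contact_force: [-0.5, 0.4, 0.9]
finger_gap: 0.0006
grip_force: 0.0
```

{"api": "servo_tool", "payload": {"moves": [[[0, 0, 0, 0.023, 0.17, 0, 0], [0, 0, 0, 0, 0, 0.5, 0], [0, 0, 0, 0, 0, 0.5, 0], [0, 0, 0, 0, 0, 0.5, 0], [0, 0, 0, 0, 0, 0, 0], [0, 0, 0, 0, 0, 0, 0], [0, 0, 0, 0, 0, 0, 0]]]}}

```text
time: 3.35
position: [0.5099, 0.0503, 0.149]
tool_rot: [-0.0, 0.994, 0.106, 0.001]
contact_force: [-0.2, -0.5, 0.9]
finger_gap: 0.0004
grip_force: 0.0
```

```bash
python3 - <<'E'
from workcell import env
import cv2
p,d=env.read_camera("scene"); a=p[150:290,250:410,::-1]; cv2.imwrite("pics/s1.png",cv2.resize(a,None,fx=4,fy=4,interpolation=cv2.INTER_CUBIC))
E
```

```text
(no output)
```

View pics/s1.png

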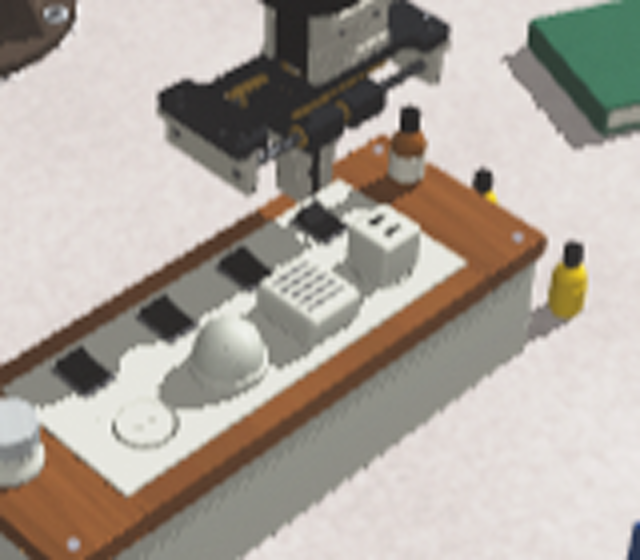

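Picture: the closed fingertips at about (305,190) hover just outside rocker 1 at (320,222). The gripper body is above the bottle cap at (410,115) and clear of it. Descending in small steps.

{"api": "servo_tool", "payload": {"moves": [[[0, 0, 0, -0.033, 0, 0.07, 0], [0, 0, 0, 0, 0, 0.07, 0], [0, 0, 0, 0, 0, 0.07, 0], [0, 0, 0, 0, 0, 0.04, 0], [0, 0, 0, 0, 0, 0, 0]]]}}

```text
time: 4.03
position: [0.5069, 0.0493, 0.1324]
tool_rot: [0.0, 0.994, 0.106, -0.0]
contact_force: [-1.8, 0.3, 1.1]
finger_gap: 0.0006
grip_force: 0.7
```

{"api": "servo_tool", "payload": {"moves": [[[0, 0, 0, 0, 0, 0.035, 0], [0, 0, 0, 0, 0, 0.035, 0], [0, 0, 0, 0, 0, 0, 0]]]}}

```text
time: 4.4
position: [0.507, 0.0494, 0.1282]
tool_rot: [0.0, 0.994, 0.106, -0.0]
contact_force: [-1.0, -0.6, 1.6]
finger_gap: 0.0003
grip_force: 0.7
```

{"api": "servo_tool", "payload": {"moves": [[[0, 0, 0, 0, 0, 0.015, 0], [0, 0, 0, 0, 0, 0, 0], [0, 0, 0, 0, 0, 0, 0]]]}}

```text
time: 4.78
position: [0.5072, 0.0494, 0.1276]
tool_rot: [-0.0, 0.994, 0.106, 0.0]
contact_force: [-0.1, -0.8, 2.8]
finger_gap: 0.0005
grip_force: 1.3
```

{"api": "servo_tool", "payload": {"moves": [[[0, 0, 0, 0, 0, 0.01, 0], [0, 0, 0, 0, 0, 0, 0], [0, 0, 0, 0, 0, 0, 0]]]}}

```text
time: 5.15
position: [0.5072, 0.0494, 0.127]
tool_rot: [-0.0, 0.994, 0.106, 0.0]
contact_force: [-2.1, -0.7, 4.4]
finger_gap: 0.0008
grip_force: 2.3
```

{"api": "servo_tool", "payload": {"moves": [[[0, 0, 0, 0, 0, 0.01, 0], [0, 0, 0, 0, 0, 0, 0], [0, 0, 0, 0, 0, 0, 0]]]}}

```text
time: 5.52
position: [0.5072, 0.0495, 0.1265]
tool_rot: [0.0, 0.994, 0.106, 0.0]
contact_force: [-3.5, -0.5, 6.8]
finger_gap: 0.0004
grip_force: 3.2
```

{"api": "servo_tool", "payload": {"moves": [[[0, 0, 0, 0, 0, -0.3, 0], [0, 0, 0, 0, 0, -0.4, 0], [0, 0, 0, 0.01, 0.583, 0, 0], [0, 0, 0, 0.01, 0.583, 0, 0], [0, 0, 0, 0, 0, 0, 0], [0, 0, 0, 0, 0, 0, 0], [0, 0, 0, 0, 0, 0.3, 0], [0, 0, 0, 0, 0, 0, 0], [0, 0, 0, 0, 0, 0, 0]]]}}

```text
time: 6.65
position: [0.5232, -0.0182, 0.1506]
tool_rot: [0.0, 0.994, 0.106, 0.0]
contact_force: [-0.7, -0.6, 0.7]
finger_gap: 0.0003
grip_force: 0.0
```

```bash
python3 - <<'E'
from workcell import env
import cv2
p,d=env.read_camera("scene"); a=p[150:290,250:410,::-1]; cv2.imwrite("pics/s2.png",cv2.resize(a,None,fx=4,fy=4,interpolation=cv2.INTER_CUBIC))
E
```

```text
(no output)
```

View pics/s2.png

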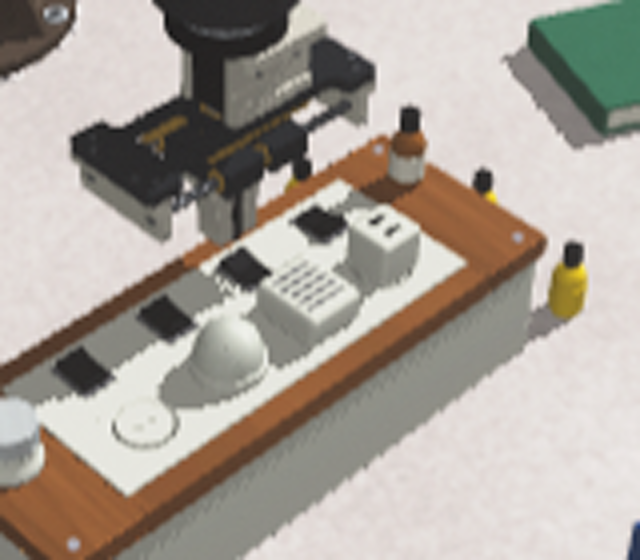

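The tip is over the outer end of rocker 2 at (243,268). Nothing has shifted. Pressing the same way.

{"api": "servo_tool", "payload": {"moves": [[[0, 0, 0, 0, 0, 0.1, 0], [0, 0, 0, 0, 0, 0.1, 0], [0, 0, 0, 0, 0, 0.08, 0], [0, 0, 0, 0, 0, 0.04, 0], [0, 0, 0, 0, 0, 0.035, 0], [0, 0, 0, 0, 0, 0, 0], [0, 0, 0, 0, 0, 0, 0]]]}}

```text
time: 7.58
position: [0.5232, -0.0187, 0.1291]
tool_rot: [-0.0, 0.994, 0.106, 0.0]
contact_force: [-0.5, -0.9, -0.0]
finger_gap: 0.0005
grip_force: 0.2
```

{"api": "servo_tool", "payload": {"moves": [[[0, 0, 0, 0, 0, 0.015, 0], [0, 0, 0, 0, 0, 0.01, 0], [0, 0, 0, 0, 0, 0, 0], [0, 0, 0, 0, 0, 0, 0]]]}}

```text
time: 8.07
position: [0.5232, -0.0186, 0.1276]
tool_rot: [-0.0, 0.994, 0.106, 0.0]
contact_force: [-0.5, 0.0, 1.4]
finger_gap: 0.0005
grip_force: 1.2
```

{"api": "servo_tool", "payload": {"moves": [[[0, 0, 0, 0, 0, 0.012, 0], [0, 0, 0, 0, 0, 0.01, 0], [0, 0, 0, 0, 0, 0, 0], [0, 0, 0, 0, 0, 0, 0]]]}}

```text
time: 8.57
position: [0.5232, -0.0187, 0.1266]
tool_rot: [0.0, 0.994, 0.106, 0.0]
contact_force: [-1.7, 0.1, 5.7]
finger_gap: 0.0001
grip_force: 3.1
```

{"api": "servo_tool", "payload": {"moves": [[[0, 0, 0, 0, 0, -0.3, 0], [0, 0, 0, 0, 0, -0.6, 0], [0, 0, 0, 0, 0, -0.8, 0], [0, 0, 0, -0.8, 0, -0.3, 0], [0, 0, 0, -0.8, 0, 0, 0], [0, 0, 0, 0, 0, 0, 0], [0, 0, 0, 0, 0, 0, 0], [0, 0, 0, 0, 0, 0, 0]]]}}

```text
time: 9.57
position: [0.4297, -0.0386, 0.2458]
tool_rot: [0.0, 0.994, 0.106, -0.0]
contact_force: [-0.5, 0.2, 0.1]
finger_gap: 0.0006
grip_force: 0.0
```

```bash
python3 - <<'E'
from workcell import env
import cv2,numpy as np
p,d=env.read_camera("scene"); f=lambda a:cv2.resize(a[170:270,260:360],None,fx=5,fy=5,interpolation=cv2.INTER_CUBIC)
b=f(p[...,::-1]); b=cv2.convertScaleAbs(b,alpha=2); a=cv2.convertScaleAbs(f(cv2.imread("pics/scene0.png")),alpha=2)
cv2.imwrite("pics/s3.png",np.hstack([a[:,:395],b[:,:395]]))
E
```

```text
(no output)
```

View pics/s3.png

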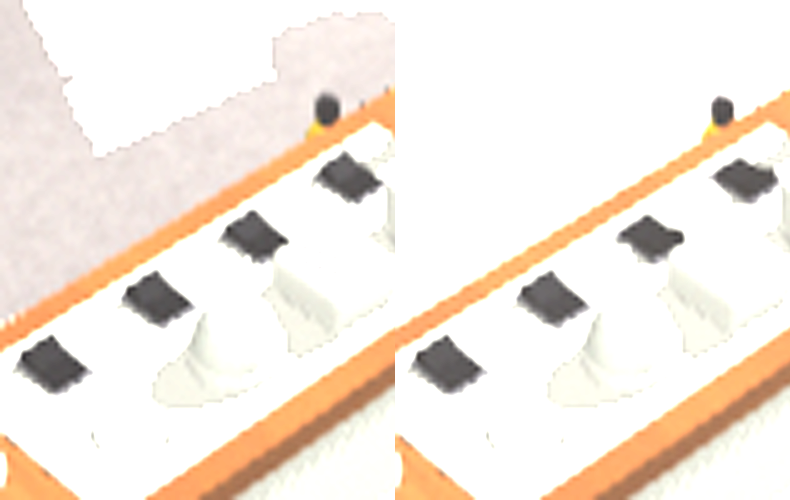

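After the presses (right half), rockers 1 (748,180) and 2 (652,238) have their outer ends down and socket sides raised. Rockers 3 (552,298) and 4 (447,363) look unchanged, and the plug-ins in view (warmer, night light, cap) haven't moved. Handing in.

```bash
python3 -c "
from workcell import env
print(env.job_done())"
```

```text
the job is handed in; nothing more can be done
None
```

I switched off sockets 1 (phone charger) and 2 (fragrance warmer), left rockers 3 and 4 on, took the hand away and handed the job in at about 10 s; no verdict came back, but the final picture shows both switches over to off and nothing shifted in the part it covers.

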